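Shut and bolt the glass tote

TASK

The sliding lid of the pine glass tote has been left open and its barrel bolt is half shot, so it stands in the way of the staple on the lid. Draw the bolt back clear, slide the lid fully shut towards the robot, then shoot the bolt through the staple until it is fully home. Let go, and leave the other things on the tote and bench where they are.

Things in the scene. Friction and masses are not known exactly. Their poses are not given: they have to be found in the camera images.
- tote: Low pine case, 300 (its x) x 410 (its y) x 85 high, fixed to the bench. Origin: centre of its underside; its x points away from the robot (yaw up to 18 degrees either way), its y to the left, z up. Its flat top, the deck, is 85 above the bench.
- handle (a point): Middle of the tote's dowel carrying handle: 24 dia, along the tote's y over its full width, axis at tote x = +35, 232 above the bench, on 20 x 14 posts at tote y = +-196. It is 95 above and 20 beyond the bolt's knob: a gripper coming straight down on that knob hits it; lean the tool back towards the robot by 25 to 35 degrees. Axes as the tote's.
- bolt (a joint): Travel (m) of the steel bolt on the deck right of the lid: 11 mm rod along the tote's y at tote x = +15, axis 101 above the bench, in two straps (tops 110 above the bench, tote y = -16 and -107). 0 = drawn right back (stop), grows towards the tote's +y, 0.045 = fully home (stop). Below 0.010 it is clear of the staple's path. About 2 N friction; stays where left.
- bolt_knob (a point): Centre of the bolt's upright steel knob: a cylinder 16 dia, 24 high (125 to 149 above the bench) on a thin stalk on the rod. This point is 137 above the bench, at tote x = +15, tote y = -85 + bolt travel (mm). Axes as the tote's.
- bolt_tip (a point): Centre of the free end of the bolt's rod, at tote y = -2 + bolt travel (mm); 15 mm out of the staple's far side when home. Axes as the tote's.
- lid (a joint): Opening (m) of the sliding wooden lid (darker than the deck) (170 x 168 x 9, top 95 above the bench) on the left of the tote. 0 = fully shut (stop, towards the robot), grows as it slides along the tote's +x, away from the robot, at most 0.075. About 2 N friction; stays where left.
- lid_knob (a point): Centre of the lid's round wooden knob, 26 dia, 26 high (109 to 135 above the bench) on a thinner neck. This point is 122 above the bench, at tote x = -105 + lid opening, tote y = +90 (mm). Axes as the tote's.
- staple (a point): Middle of the opening of the steel staple (keeper) on the lid's right edge; moves with the lid. 26 along x, 20 along y, top 114 above the bench; opening 16 wide for the 11 rod, open at both ends along the tote's y. In line with the bolt only when the lid is fully shut (within 2.5). Axes as the tote's.
- spool: wound metal spool with flanges, 56 dia x 40 high, standing on the tote's right front deck; origin at the centre of its underside. Leave it alone.
- flux_tin: small round yellow tin, 52 dia x 40 high, standing on the tote's right rear deck; origin at the centre of its underside. Leave it alone.
- jar: amber glass jar with a steel cap, 64 dia x 85 high, on the bench left of the tote; origin at the centre of its underside. Leave it alone.
- mug: white mug, 80 dia x 90 high, on the bench to the right; origin at the centre of its underside. Leave it alone.
- brush: brush with a wooden handle, 200 long, lying on the bench to the left; origin at the centre of its underside. Leave it alone.
- screwdriver: screwdriver with a blue handle, 200 long, lying on the bench to the right; origin at the centre of its underside. Leave it alone.
- tea_tin: green round tin, 66 dia x 70 high, on the bench to the right; origin at the centre of its underside. Leave it alone.

How it is judged (in metres and radians):
On the way, in this order (a step that is already met when the one before it is completed fails the run):
1. the bolt is drawn back clear of the staple's path (travel under 13 mm) (value of joint bolt below 0.013 m), for 0.1 s.
2. the lid is shut (within 3 mm) with the bolt still drawn back (under 13 mm) (value of joint lid below 0.003 m and value of joint bolt below 0.013 m), for 0.1 s.
3. the bolt is fully home through the staple of the shut lid (value of joint lid below 0.003 m and value of joint bolt above 0.041 m), for 0.2 s.
At the end, for the whole second after the job is handed in: The lid is shut within 3 mm, the bolt is home (travel over 41 of 45 mm) with its tip out of the far side of the staple, and both are at rest (all of step 3 and y of bolt_tip in the frame of staple above 0.018 m and velocity of joint bolt between -0.005 and 0.005 m/s and velocity of joint lid between -0.005 and 0.005 m/s); the robot touches nothing.
It fails at once if a thing standing on the tote or bench (spool, tins, jar, mug) is moved more than 30 mm or knocked over (distance of any of spool, flux_tin, jar, mug, tea_tin from where it was at the start of the episode above 0.03 m or angle between any of spool, flux_tin, jar, mug, tea_tin's own z axis and vertical above 0.5 rad).
It fails at once if the brush or the screwdriver is moved more than 30 mm (distance of any of brush, screwdriver from where it was at the start of the episode above 0.03 m).
It also fails if it takes over 64 s, if anything falls off the work surface, if the arm or the gripper's body presses on something with over 40 N, if the wrist force passes 120 N, or if a joint passes its speed limit or range.

ROBOT

A 6-joint arm with a two-finger parallel gripper is mounted at the origin on the work surface. World frame = base frame: x ahead of the robot, y to its left, z up, the work surface at z = 0. Lengths are in m, angles in degrees, forces in N, time in s.
With the tool pointing down it reaches from about 0.4 to 0.825 m from the base axis. Payload 7 kg.
Tool frame: the origin (TCP) lies midway between the tips of the shut fingers; the grasp point (between the pads) lies 19 mm behind it (r.grip_depth is the distance from the TCP to the grasp point, in m); z points along the fingers, y is the line along which they close (so a half turn about z gives the same grasp; the last joint's range is limited). The gripper opens to 88 mm and grips with 3 to 60 N. Pads are 19 mm wide; open, the fingers measure 130 mm over their backs; the gripper's body (78 mm by 193 mm) begins 47 mm behind the grasp point.
Start: joints at [93.226, 20.546, 0.682, 0, -70.136, -16.507], TCP at [0.155, 0.657, 0.227] pointing down, gripper open.
Joint ranges: [-176.03, 176.03], [-82.01, 121.73], [-58.28, 71.71], [-173.87, 95.51], [-174.79, -0.11], [-173.66, 173.66]. Speed limits (degrees/s): [136.94, 136.94, 172.46, 180, 180, 180].

INTERFACE

Orientations are given as [roll, pitch, yaw] about the fixed x, y, z axes, in that order (R = Rz(yaw) Ry(pitch) Rx(roll)).
In Python, from plant import r, capture, close_job, search_frame, outline_of gives the robot as it stands.
- The arm moves only by the shell command python3 -m creep 'ROWS' [FORCE]. ROWS is JSON, a list of rows, each a list of 7 numbers: the finger opening in mm, from 0 to 87.6, then the shift along the world's x, y, z in units of 25 mm (1.0 is 25 mm), then the turn, a rotation vector about the world's x, y, z in degrees. In form: [[hand, x, y, z, ax, ay, az], ...]. A call has 1 to 8 rows; each row shifts and turns the commanded pose from where the row before left it; what a row does not reach is not made up. A row lasts 1/12 s, in which the tool goes at most 41.7 mm and 7.16 degrees, less where a joint would pass 70% of its speed; a pose out of reach is approached as far as the arm can. A call is refused whole if a number of a shift passes 1 or a number of a turn 7.16, either way. A call with a gripper value outside its range is refused whole. The fingers move at their own pace and stop on an object; FORCE is the grip in N (left out, the last holds). Time passes only in rows, so rows that do not move let the fingers close. It gives the time, the measured TCP pose, the force, the opening and the grip force at its end, in the units of the state.
- r.get_state(): the state, without advancing time (a new reading comes with each control period).
- capture(name): name is "scene" or "top" or "wrist"; returns a dict with "frame" (400x640x3 uint8, red, green, blue), "K" (3x3 intrinsics, pixels), "origin" and "rotation" of the camera in the world. Camera axes: x right, y down, z forward; pixel columns grow to the right and rows downward; lengths in m; the calibration is good to about 2 mm. A picture is of the moment at which its call begins. There is no depth.
- close_job(): hands the job in; it is judged then, once.
Trained networks look in a picture, given as the dict that the camera call returned (one of the last four; its "shot" number tells which), for a name from the list of things; names that differ only in an ending like _2 or _b are one class to them, and where a whole thing is asked for, a point or a joint stands for the part that bears it (a point fixed in the world has none). Each returns a list of dicts, best first, with "conf" (0 to 1); they miss things now and then, are a little off and sometimes report something else, mostly with a low value. They report only what shows in the picture. A call takes as long as a camera call.
- search_frame(picture, target): "bbox" ([left, top, right, bottom] in pixels, round what is visible of it).
- outline_of(picture, target): "region" (400x640 bool, what is visible of it) and "bbox" ([left, top, right, bottom] in pixels, round what is visible of it).
The state is a dict: "time_s": time; "joints": joint angles; "qd": joint speeds; "joint_torque": joint torques, N m; "tcp_pos": TCP position; "eef_rot": TCP orientation; "contact_force": force on the tool from outside, world axes, zero at the start; "moment": the same for the moment, N m; "gripper_width": finger opening in m; "gripper_force": force on a finger pad.
Only numpy, scipy, OpenCV 4.12 (cv2) and the standard library are available. Lean on these libraries where they do the work, as an engineer would, in place of code of your own. Each camera call takes 0.05 s, during which the arm holds its last target. There are 200 camera calls.

## Working session

There is one attempt and no reset: what is moved stays moved. The work goes in short steps, Python scripts to look and compute and a shell command to move; the robot and the scene stay as the last step left them, time stands still between calls to the robot, and variables do not carry over. Pictures are saved under pics/ and viewed, at most 10 in all, crops included, and the job is handed in when it is done.

```bash
mkdir -p pics; ls; cat > h.py <<'E'
from plant import r, capture, close_job, search_frame, outline_of
import numpy as np, cv2
def save(p,n): cv2.imwrite(f'pics/{n}.png',p['frame'][:,:,::-1])
def proj(p,X):
    c=(np.atleast_2d(X)-p['origin'])@np.array(p['rotation']); q=c@np.array(p['K']).T
    return q[:,:2]/q[:,2:]
def onplane(p,uv,z):
    d=np.array(p['rotation'])@np.linalg.solve(np.array(p['K']),[uv[0],uv[1],1.]); o=np.array(p['origin'])
    return o+d*(z-o[2])/d[2]
E
python3 - <<'E'
from h import *
for n in ['scene','top']:
    p=capture(n); save(p,n+'0')
    print(n,np.round(p['origin'],3).tolist(),np.round(p['rotation'],3).tolist(),np.array(p['K'])[0,0])
    for t,z in [('tote',.085),('handle',.232),('bolt_knob',.137),('lid_knob',.122),('staple',.1),('lid',.095),('spool',.02),('flux_tin',.02),('bolt_tip',.101),('jar',.04),('mug',.04),('tea_tin',.035)]:
        for d in search_frame(p,t)[:2]:
            b=d['bbox'];print(t,round(d['conf'],2),np.round(b).tolist(),onplane(p,[(b[0]+b[2])/2,(b[1]+b[3])/2],z).round(3).tolist())
print(r.get_state())
E
```

```text
pics
scene [1.597, -0.355, 1.538] [-140.686, 0.772, 72.593] 489.2373192687482
top [0.299, -0.036, 1.438] [-169.419, 0.243, -88.805] 415.8459097564562Traceback (most recent call last):
  File "<stdin>", line 7, in <module>
  File "h.py", line 9, in onplane
    return o+d*(z-o[2])/d[2]
                        ~^^^
IndexError: invalid index to scalar variable.
```

```bash
cat > h.py <<'E'
from plant import r, capture as _cap, close_job, search_frame, outline_of
import numpy as np, cv2
from scipy.spatial.transform import Rotation as Ro
def R(p): return Ro.from_euler('xyz',p['rotation'],degrees=True).as_matrix()
capture=_cap
def save(p,n): cv2.imwrite(f'pics/{n}.png',p['frame'][:,:,::-1])
def proj(p,X):
    c=(np.atleast_2d(X)-p['origin'])@R(p); q=c@np.array(p['K']).T
    return q[:,:2]/q[:,2:]
def onplane(p,uv,z):
    d=R(p)@np.linalg.solve(np.array(p['K']),[uv[0],uv[1],1.]); o=np.array(p['origin'])
    return o+d*(z-o[2])/d[2]
E
python3 - <<'E'
from h import *
for n in ['scene','top']:
    p=capture(n); save(p,n+'0'); print(n)
    for t,z in [('tote',.085),('handle',.232),('bolt_knob',.137),('lid_knob',.122),('staple',.1),('lid',.095),('spool',.02+.085),('flux_tin',.02+.085),('bolt_tip',.101),('jar',.04),('mug',.04),('tea_tin',.035)]:
        for d in search_frame(p,t)[:2]:
            b=d['bbox'];print(t,round(d['conf'],2),np.round(b).tolist(),onplane(p,[(b[0]+b[2])/2,(b[1]+b[3])/2],z).round(3).tolist())
print(r.get_state())
E
```

```text
scene
top
tote 0.81 [224.0, 126.0, 364.0, 237.0] [0.613, 0.038, 0.085]
handle 0.63 [229.0, 123.0, 365.0, 243.0] [0.574, 0.021, 0.232]
lid_knob 0.71 [241.0, 151.0, 298.0, 210.0] [0.605, 0.116, 0.122]
lid_knob 0.26 [450.0, 238.0, 490.0, 263.0] [0.391, -0.524, 0.122]
staple 0.75 [237.0, 151.0, 300.0, 206.0] [0.617, 0.122, 0.1]
lid 0.72 [242.0, 149.0, 298.0, 205.0] [0.623, 0.118, 0.095]
lid 0.69 [158.0, 181.0, 181.0, 199.0] [0.573, 0.448, 0.095]
spool 0.69 [318.0, 206.0, 338.0, 226.0] [0.495, -0.076, 0.105]
spool 0.65 [243.0, 152.0, 302.0, 206.0] [0.615, 0.109, 0.105]
flux_tin 0.72 [341.0, 150.0, 352.0, 163.0] [0.695, -0.135, 0.105]
bolt_tip 0.43 [290.0, 168.0, 321.0, 180.0] [0.633, 0.001, 0.101]
jar 0.77 [159.0, 180.0, 182.0, 197.0] [0.589, 0.466, 0.04]
jar 0.74 [287.0, 168.0, 325.0, 182.0] [0.646, -0.001, 0.04]
mug 0.64 [242.0, 152.0, 302.0, 207.0] [0.627, 0.116, 0.04]
mug 0.57 [450.0, 237.0, 489.0, 265.0] [0.395, -0.552, 0.04]
tea_tin 0.72 [436.0, 191.0, 462.0, 210.0] [0.567, -0.493, 0.035]
{'time_s': 2.05, 'joints': array([ 9.32261725e+01,  2.05479020e+01,  6.82799705e-01, -1.18404652e-03,
       -7.01364901e+01, -1.65056215e+01]), 'qd': array([ 0.07725713, -0.00044772,  0.01017554,  0.0789654 ,  0.02890709,
       -0.02650143]), 'joint_torque': array([-8.49672631e-06, -5.82358932e+01,  2.93292868e+01,  7.00253025e+00,
        1.24577651e-02, -2.17439344e-05]), 'tcp_pos': array([0.15506823, 0.65692554, 0.2265465 ]), 'eef_rot': array([ 1.79998157e+02,  6.15280517e-04, -1.32798513e+01]), 'contact_force': array([-0.47933659,  0.24545957, -0.53721483]), 'moment': array([ 0.01176423, -0.02889399,  0.03041609]), 'gripper_force': 0.0, 'gripper_width': 0.08783390869426824}
```

View pics/scene0.png

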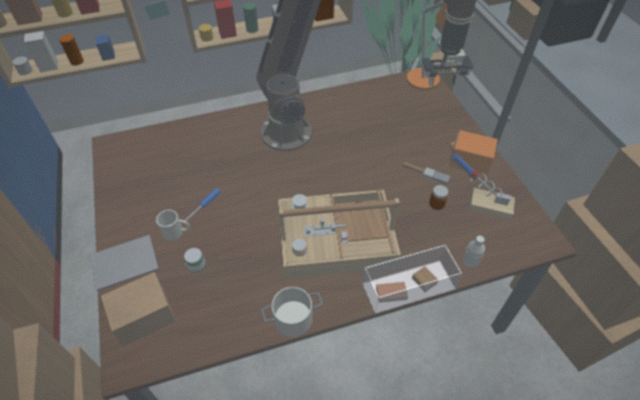

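View pics/top0.png

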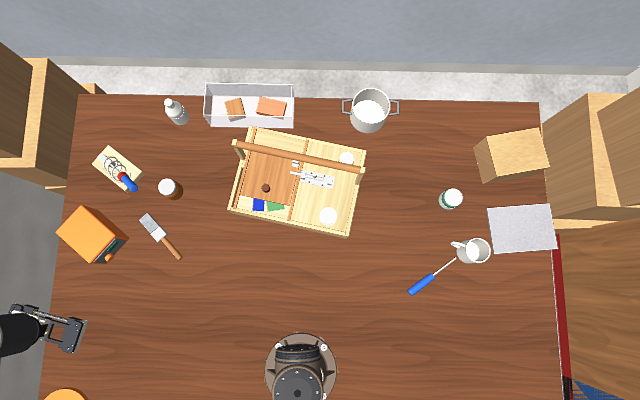

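The top view shows the tote at about (297,182), yawed by roughly -13°. The lid knob is at (265,188), the handle runs from (237,143) to (363,168), and the bolt is near (317,180). I'll magnify this area.

```bash
python3 - <<'E'
from h import *
p=capture('top'); c=p['frame'][115:245,220:380,::-1]
cv2.imwrite('pics/crop0.png',cv2.resize(c,None,fx=5,fy=4.6,interpolation=cv2.INTER_CUBIC) if 0 else cv2.resize(c,None,fx=4.6,fy=4.6,interpolation=cv2.INTER_CUBIC))
E
```

```text
(no output)
```

View pics/crop0.png

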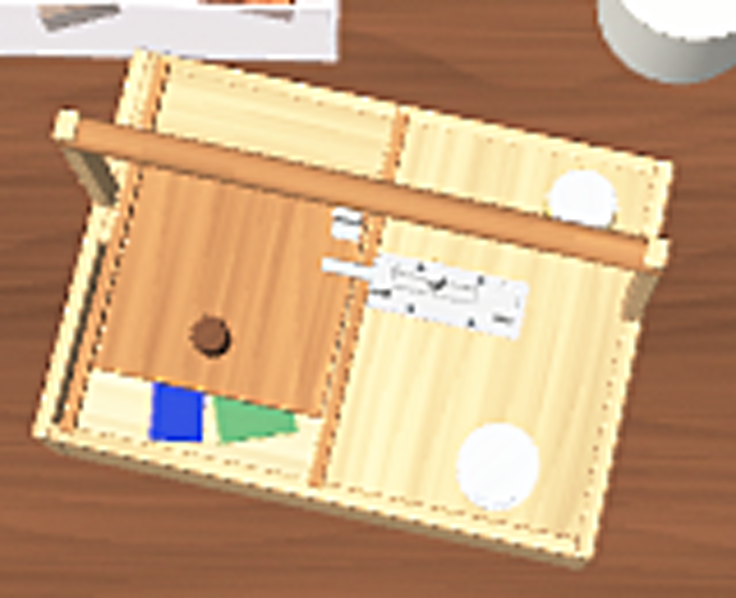

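The crop shows the deck corners at (140,52), (672,163), (585,562) and (38,435). The lid knob is at (210,333), the rod tip at (322,264) and the bolt knob at about (437,283). I'll fit the tote pose to these.

```bash
python3 - <<'E'
from h import *
from scipy.optimize import least_squares
p=capture('top')
px=lambda a:np.array(a)/4.6+[220,115]-[.4,.4]
obs=[((140,52),(.150,.205,.085)),((672,163),(.150,-.205,.085)),((585,562),(-.150,-.205,.085)),((38,435),(-.150,.205,.085)),((60,124),(.035,.205,.238)),((660,252),(.035,-.205,.238))]
def T(v,X):
    c,s=np.cos(v[2]),np.sin(v[2]);return np.array([v[0]+c*X[0]-s*X[1],v[1]+s*X[0]+c*X[1],X[2]])
f=lambda v:np.concatenate([proj(p,T(v,X))[0]-px(a) for a,X in obs])
v=least_squares(f,[.6,.04,-.2],loss='soft_l1').x
print(v[:2],np.degrees(v[2]),f(v).round(1))
inv=lambda P:(lambda d:(np.cos(v[2])*d[0]+np.sin(v[2])*d[1],-np.sin(v[2])*d[0]+np.cos(v[2])*d[1]))(P[:2]-v[:2])
for n,a,z in [('lidknob',(209,333),.135),('rodtip',(322,264),.103),('boltknob',(437,283),.149),('staple',(346,223),.114)]:
    print(n,np.round(inv(onplane(p,px(a),z)),4))
np.save('v.npy',v)
# wanted camera info
w=capture('wrist');s=r.get_state();Rt=Ro.from_euler('xyz',s['eef_rot'],degrees=True).as_matrix()
print('cam in tool',Rt.T@(np.array(w['origin'])-s['tcp_pos']),(Rt.T@R(w)).round(2),w['K'])
for n,X in [('lidknob0',(-.105,.09,.122)),('boltknob0',(.015,-.085,.137)),('boltknob45',(.015,-.04,.137)),('spool?',(-.1,-.15,.1))]: print(n,T(v,X).round(4))
for X in [(.4,-.3)]: pass
E
```

```text
[0.62010998 0.02771472] -11.581543705474298 [-1.1 -1.2  0.6 -0.   1.3 -0.4 -1.5 -0.2 -1.   0.2  1.9  1.4]
lidknob [-0.0591  0.0902]
rodtip [0.014  0.0285]
boltknob [ 0.0075 -0.0578]
staple [0.0446 0.0174]
cam in tool [ 0.06952639 -0.00171971 -0.15824431] [[-0.   -0.97 -0.26]
 [ 1.   -0.   -0.  ]
 [ 0.   -0.26  0.97]] [[355.08835175   0.         318.74019359]
 [  0.         355.08835175 192.26570816]
 [  0.           0.           1.        ]]
lidknob0 [0.5353 0.137  0.122 ]
boltknob0 [ 0.6177 -0.0586  0.137 ]
boltknob45 [ 0.6268 -0.0145  0.137 ]
spool? [ 0.492  -0.0992  0.1   ]
```

```bash
python3 -m creep '[[60,0.6,-1,0.3,0,0,0],[60,0.6,-1,0.3,0,0,0],[60,0.6,-1,0.3,0,0,0],[60,0.6,-1,0.3,0,0,0],[60,0.6,-1,0,0,0,0],[60,0.6,-1,0,0,0,0],[60,0.6,-1,0,0,0,0],[60,0.6,-1,0,0,0,0]]' 20
python3 -m creep '[[60,0.6,-1,0,0,0,0],[60,0.6,-1,0,0,0,0],[60,0.6,-1,0,0,0,0],[60,0.6,-1,0,0,0,0],[60,0.6,-1,0,0,0,0],[60,0.6,-1,0,0,0,0],[60,0.6,-1,0,0,0,0],[60,0.6,-1,0,0,0,0]]'
python3 -m creep '[[60,0.5,-1,0,-1.33,-6.47,0],[60,0.5,-1,0,-1.33,-6.47,0],[60,0.5,-1,0,-1.33,-6.47,0],[60,0.5,-1,0,-1.33,-6.47,0],[60,0.5,-1,0,-1.33,-6.47,0],[60,0.5,-1,0,0,0,1.7],[60,0,0,0,0,0,0],[60,0,0,0,0,0,0]]'
cat >> h.py <<'E'
def T(v,X):
    c,s=np.cos(v[2]),np.sin(v[2]);return np.array([v[0]+c*X[0]-s*X[1],v[1]+s*X[0]+c*X[1],X[2]])
def go(v,X,tilt=33,back=0):
    "units from the present pose to a grasp at tote point X, with turn left"
    s=r.get_state();Rt=Ro.from_euler('z',v[2])*Ro.from_euler('y',-tilt,degrees=True)*Ro.from_euler('x',180,degrees=True)
    tz=Rt.as_matrix()[:,2];t=T(v,X)+tz*(r.grip_depth-back)
    d=(Rt*Ro.from_euler('xyz',s['eef_rot'],degrees=True).inv()).as_rotvec(degrees=True)
    print('t',round(s['time_s'],2),'tcp',s['tcp_pos'].round(4),'want',t.round(4),'units',((t-s['tcp_pos'])/.025).round(2),'turn',d.round(2),'F',s['contact_force'].round(1),'w',round(s['gripper_width'],4))
E
python3 - <<'E'
from h import *
v=np.load('v.npy'); go(v,(.015,-.055,.137),back=.12)
w=capture('wrist');save(w,'w1')
for X in [(.015,-.055,.149),(-.06,.09,.135)]: print(proj(w,T(v,X)))
print([(d['conf'],d['bbox']) for n in('bolt_knob','lid_knob') for d in search_frame(w,n)])
E
```

```text
time_s: 2.87
tcp_pos: [0.2756, 0.4556, 0.2568]
eef_rot: [-180.0, 0.0, -13.3]
contact_force: [-0.0, 0.1, -0.1]
gripper_width: 0.0602
gripper_force: 0.0
time_s: 3.53
tcp_pos: [0.3955, 0.2556, 0.2569]
eef_rot: [-180.0, -0.0, -13.3]
contact_force: [-0.2, 0.4, 0.8]
gripper_width: 0.0595
gripper_force: 0.0
time_s: 4.2
tcp_pos: [0.4695, 0.1068, 0.2572]
eef_rot: [-178.9, -32.4, -12.2]
contact_force: [0.5, 1.1, 0.6]
gripper_width: 0.06
gripper_force: 0.0
t 4.2 tcp [0.4695 0.1068 0.2572] want [ 0.5698 -0.0181  0.2219] units [ 4.01 -5.   -1.41] turn [-1.02 -0.42 -0.01] F [0.5 1.1 0.6] w 0.06
[[434.03646102  70.60968282]]
[[275.29923941 153.29743373]]
[(0.73, [343.3, 62.3, 452.2, 106.1]), (0.9, [197.7, 48.5, 368.1, 206.5])]
```

View pics/w1.png

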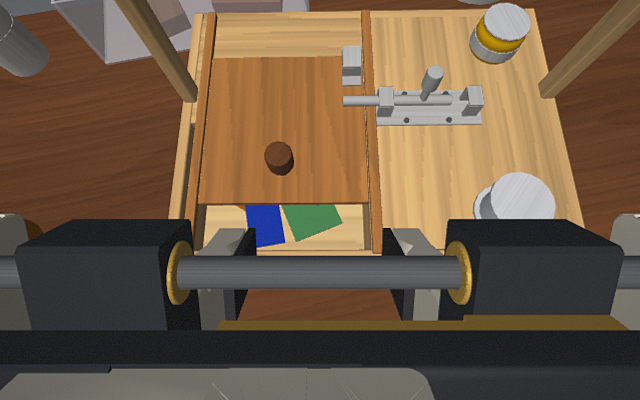

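The bolt knob top is at (435,71) against a predicted (434,71). The lid knob is at (279,151) against (275,153), so the fit is good. Next I move to the pre-grasp and approach.

```bash
python3 -m creep '[[60,0.8,-1,-0.28,-1,-0.4,0],[60,0.8,-1,-0.28,0,0,0],[60,0.8,-1,-0.28,0,0,0],[60,0.8,-1,-0.28,0,0,0],[60,0.8,-1,-0.28,0,0,0],[60,0,0,0,0,0,0],[60,0,0,0,0,0,0]]'
python3 -m creep '[[60,0.43,-0.09,-0.67,0,0,0],[60,0.43,-0.09,-0.67,0,0,0],[60,0.43,-0.09,-0.67,0,0,0],[60,0,0,0,0,0,0],[60,0,0,0,0,0,0]]'
python3 - <<'E'
from h import *
v=np.load('v.npy'); go(v,(.015,-.055,.137))
w=capture('wrist');save(w,'w2')
print(proj(w,T(v,(.015,-.055,.137))))
E
```

```text
time_s: 4.93
tcp_pos: [0.5705, -0.018, 0.2211]
eef_rot: [179.9, -32.9, -11.6]
contact_force: [-0.2, -0.0, -1.3]
gripper_width: 0.0601
gripper_force: 0.0
time_s: 5.35
tcp_pos: [0.6052, -0.0217, 0.1895]
eef_rot: [179.8, -32.5, -11.4]
contact_force: [-0.0, -0.6, 0.9]
gripper_width: 0.0598
gripper_force: 0.0
t 5.35 tcp [ 0.6052 -0.0217  0.1895] want [ 0.6338 -0.0312  0.1212] units [ 1.14 -0.38 -2.73] turn [ 0.09 -0.51 -0.06] F [-0.  -0.6  0.9] w 0.0598
[[327.01967504 229.684458  ]]
```

View pics/w2.png

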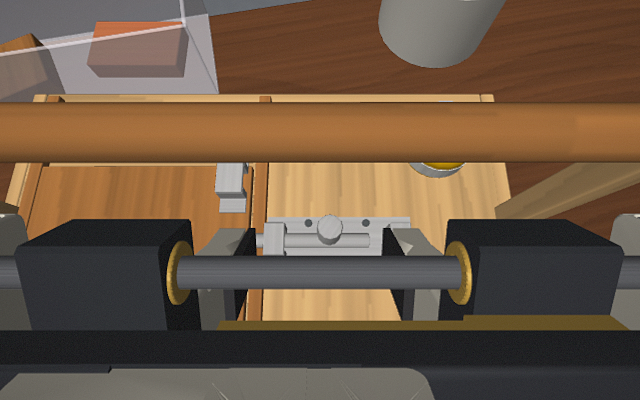

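The knob sits centred between the fingers at (330,228). The descent came up short, so I'll check the joint margins.

```bash
python3 -m creep '[[60,0.2,-0.06,-0.5,0,0,0],[60,0,0,0,0,0,0]]'
python3 - <<'E'
from h import *
s=r.get_state();print(s['joints'].round(2),s['qd'].round(2),s['contact_force'].round(1),s['joint_torque'].round(1))
go(np.load('v.npy'),(.015,-.055,.137))
E
```

```text
time_s: 5.57
tcp_pos: [0.6101, -0.0225, 0.1814]
eef_rot: [-180.0, -32.2, -11.8]
contact_force: [0.3, -1.5, -0.9]
gripper_width: 0.06
gripper_force: 0.0
[  0.24   1.01 -57.98  95.07  -6.41 -15.38] [ 1.41 -0.83 -0.32 -0.05 -2.95  7.39] [ 0.3 -1.5 -0.9] [  0.  -25.4  24.3   1.5   0.2  -1.2]
t 5.57 tcp [ 0.6101 -0.0225  0.1814] want [ 0.6338 -0.0312  0.1212] units [ 0.95 -0.35 -2.41] turn [-0.19 -0.82  0.26] F [ 0.3 -1.5 -0.9] w 0.06
```

```bash
python3 - <<'E'
from h import *
import plant
print([a for a in dir(r) if a[0]!='_'],[a for a in dir(plant) if a[0]!='_'])
E
```

```text
['Unreachable', 'get_state', 'grip_depth'] ['capture', 'close_job', 'outline_of', 'r', 'search_frame']
```

Joints 3, 4 and 5 are at their limits or near singular at this lean. I'll back off, reduce the lean to about 25°, and log states to identify the kinematics.

```bash
cat > log.py <<'E'
from h import *
import json
s=r.get_state(); open('st.jsonl','a').write(json.dumps([s['joints'].tolist(),s['tcp_pos'].tolist(),s['eef_rot'].tolist()])+'\n')
print('J',s['joints'].round(1))
E
python3 log.py
python3 -m creep '[[60,-0.4,0.1,0.8,0,0,0],[60,-0.4,0.1,0.8,0,0,0],[60,-0.4,0.1,0.8,0,0,0],[60,0,0,0,0,0,0],[60,0,0,0,0,0,0]]' |head -3; python3 log.py
python3 -m creep '[[60,0,0,0,0.8,3.9,0],[60,0,0,0,0.8,3.9,0],[60,0,0,0,0,0,0],[60,0,0,0,0,0,0]]' |head -3; python3 log.py
python3 -m creep '[[60,0.5,-0.5,-0.5,0,0,0],[60,0.5,0,-0.5,0,0,0],[60,0,0,0,0,0,0],[60,0,0,0,0,0,0]]' |head -3; python3 log.py
python3 - <<'E'
from h import *
import json
from scipy.optimize import least_squares
D=[json.loads(l) for l in open('st.jsonl')]
D.append([[93.226,20.546,.682,0,-70.136,-16.507],[.155068,.65692,.2265],[180,0,-13.28]])
def fk(q,g):
    h,a1,L1,a3,L2,d=g; q=np.radians(q)
    ry=lambda a:Ro.from_euler('y',a)
    A=Ro.from_euler('z',q[0]); P=np.array([0,0,h])+A.apply([a1,0,0])
    B=A*ry(q[1]); P=P+B.apply([0,0,L1]); C=B*ry(-q[2]); P=P+C.apply([L2,0,a3])
    E=C*Ro.from_euler('x',q[3])*ry(-q[4]); P=P+E.apply([d,0,0])
    return P,E*Ro.from_euler('x',q[5])
f=lambda g:np.concatenate([fk(q,g)[0]-np.array(t) for q,t,_ in D]+[.001*(np.array(g)-[.4,0,.45,0,.45,.35])])
z=least_squares(f,[.4,0,.45,0,.45,.35]);print(z.x.round(4),(f(z.x)*1e3).round(1))
for q,t,e in D: print(fk(q,z.x)[1].as_matrix()[:,0].round(3),Ro.from_euler('xyz',e,degrees=True).as_matrix()[:,2].round(3))
np.save('g.npy',z.x)
E
```

```text
J [  0.2   1.  -58.   95.1  -6.4 -15.4]
time_s: 5.98
tcp_pos: [0.6038, -0.0183, 0.2266]
eef_rot: [179.4, -33.7, -11.1]
J [ 15.9  -3.  -54.9  63.9 -16.9   4.1]
time_s: 6.32
tcp_pos: [0.6116, -0.0297, 0.2318]
eef_rot: [178.7, -30.1, -11.5]
J [ 21.2  -1.2 -47.1  43.4 -25.   20.1]
time_s: 6.65
tcp_pos: [0.6316, -0.0447, 0.2006]
eef_rot: [178.4, -29.6, -11.4]
J [ 16.1   2.8 -48.6  50.2 -19.3  16.8]
[-1.0551  0.9417  0.0292  0.355  -0.4555 -0.7721] [ 1.000e-01 -6.080e+01  1.970e+01 -9.800e+00 -2.200e+01 -3.280e+01
 -5.500e+00  2.480e+01 -1.570e+01  7.800e+00  2.620e+01  2.230e+01
 -1.913e+02 -1.380e+01  6.500e+00 -1.500e+00  9.000e-01 -4.000e-01
  4.000e-01 -9.000e-01 -1.100e+00]
[ 0.52   0.113 -0.847] [ 0.521 -0.109 -0.847]
[ 0.4    0.385 -0.832] [ 0.543 -0.117 -0.832]
[ 0.276  0.419 -0.865] [ 0.487 -0.122 -0.865]
[ 0.337  0.361 -0.87 ] [ 0.478 -0.125 -0.87 ]
[ 0.  0. -1.] [-0. -0. -1.]
```

```bash
cat > kin.py <<'E'
from h import *
import json
from scipy.optimize import least_squares
ry=lambda a:Ro.from_euler('y',a)
def fk(q,g):
    h,a1,b,L1,a3,L2,d=g; q=np.radians(q)
    A=Ro.from_euler('z',q[0]); P=np.array([0,0,h])+A.apply([a1,b,0])
    B=A*ry(q[1]); P=P+B.apply([0,0,L1]); C=B*ry(-q[2]); P=P+C.apply([L2,0,a3])
    E=C*Ro.from_euler('x',-q[3])*ry(-q[4]); P=P+E.apply([d,0,0])
    return P,E
lo=np.array([-176.03,-82.01,-58.28,-173.87,-174.79]);hi=np.array([176.03,121.73,71.71,95.51,-.11])
def ik(p,tz,g,seeds=40):
    best=None;rng=np.random.default_rng(0)
    for k in range(seeds):
        q0=np.array([0,0,-45,0,-25.]) if k==0 else np.array([rng.uniform(-40,60),rng.uniform(-20,40),rng.uniform(-58,0),rng.uniform(-170,90),rng.uniform(-60,-1)])
        def f(q):
            P,E=fk(q,g);return np.r_[(P-p)*10,E.apply([1,0,0])-tz]
        s=least_squares(f,q0,bounds=(lo,hi))
        if s.cost<1e-6 and (best is None or np.min(np.r_[s.x-lo,hi-s.x])>best[0]): best=(np.min(np.r_[s.x-lo,hi-s.x]),s.x)
        if best is None or k==seeds-1: c=s.cost
    return best
E
python3 - <<'E'
from kin import *
D=[json.loads(l) for l in open('st.jsonl')]
D.append([[93.226,20.546,.682,0,-70.136,-16.507],[.155068,.65692,.2265],[180,0,-13.28]])
g0=[.4,0,-.19,.45,0,.45,.35]
f=lambda g:np.concatenate([fk(q,g)[0]-np.array(t) for q,t,_ in D]+[.001*(np.array(g)-g0)])
z=least_squares(f,g0);g=z.x;print(g.round(4),abs(f(g)*1e3).max().round(1))
np.save('g.npy',g)
v=np.load('v.npy');c,s=np.cos(v[2]),np.sin(v[2])
for ty in (-.085,-.055,-.04):
  for tilt in (20,25,28,32):
    for side in (-15,-8,0,8):
      t=Ro.from_euler('x',side,degrees=True).apply(Ro.from_euler('y',-tilt,degrees=True).apply([0,0,-1]));tz=np.array([c*t[0]-s*t[1],s*t[0]+c*t[1],t[2]])
      b=ik(T(v,(.015,ty,.138))+.019*tz,tz,g,12)
      print(ty,tilt,side,None if b is None else (b[0].round(1),b[1].round(0)))
E
```

```text
[-0.043   0.2569 -0.114   0.5863  0.1073  0.1551  0.325 ] 125.1
-0.085 20 -15 None
-0.085 20 -8 None
-0.085 20 0 None
-0.085 20 8 None
-0.085 25 -15 None
-0.085 25 -8 None
-0.085 25 0 None
-0.085 25 8 None
-0.085 28 -15 None
-0.085 28 -8 None
-0.085 28 0 None
-0.085 28 8 None
-0.085 32 -15 None
-0.085 32 -8 None
-0.085 32 0 None
-0.085 32 8 None
-0.055 20 -15 None
-0.055 20 -8 None
-0.055 20 0 None
-0.055 20 8 None
-0.055 25 -15 None
-0.055 25 -8 None
-0.055 25 0 None
-0.055 25 8 None
-0.055 28 -15 None
-0.055 28 -8 None
-0.055 28 0 None
-0.055 28 8 None
-0.055 32 -15 None
-0.055 32 -8 None
-0.055 32 0 None
-0.055 32 8 None
-0.04 20 -15 None
-0.04 20 -8 None
-0.04 20 0 None
-0.04 20 8 None
-0.04 25 -15 None
-0.04 25 -8 None
-0.04 25 0 None
-0.04 25 8 None
-0.04 28 -15 None
-0.04 28 -8 None
-0.04 28 0 None
-0.04 28 8 None
-0.04 32 -15 None
-0.04 32 -8 None
-0.04 32 0 None
-0.04 32 8 None
```

```bash
sed -i "s/P=np.array(\[0,0,h\])+A.apply(\[a1,b,0\])/P=np.array([0,0,h])+A.apply([a1,0,0])/; s/P=P+E.apply(\[d,0,0\])/P=P+E.apply([d,b,0])/" kin.py
cat > reach.py <<'E'
from kin import *
D=[json.loads(l) for l in open('st.jsonl')]
D.append([[93.226,20.546,.682,0,-70.136,-16.507],[.155068,.65692,.2265],[180,0,-13.28]])
g0=[.245,0,-.19,.54,0,.54,.35]
f=lambda g:np.concatenate([fk(q,g)[0]-np.array(t) for q,t,_ in D]+[.003*(np.array(g)-g0)])
z=least_squares(f,g0);g=z.x;print(g.round(4),abs(f(g)*1e3).round(1))
np.save('g.npy',g)
v=np.load('v.npy');c,s=np.cos(v[2]),np.sin(v[2])
for ty in (-.085,-.055,-.04):
  for tilt in (20,25,28,32):
    for side in (-15,-8,0,8):
      t=Ro.from_euler('x',side,degrees=True).apply(Ro.from_euler('y',-tilt,degrees=True).apply([0,0,-1]));tz=np.array([c*t[0]-s*t[1],s*t[0]+c*t[1],t[2]])
      b=ik(T(v,(.015,ty,.138))+.019*tz,tz,g,12)
      print(ty,tilt,side,None if b is None else (b[0].round(1),b[1].round(0)))
E
python3 reach.py
```

```text
[ 1.989e-01  1.000e-04 -1.918e-01  6.015e-01 -1.000e-04  4.635e-01
  3.781e-01] [0.  0.  0.  0.  0.  0.  0.  0.  0.  0.  0.  0.  0.  0.  0.  0.1 0.  0.
 0.2 0.  0.2 0.1]
-0.085 20 -15 (np.float64(12.7), array([ 20.,  13., -46.,  50., -30.]))
-0.085 20 -8 (np.float64(13.9), array([ 18.,  12., -44.,  41., -25.]))
-0.085 20 0 (np.float64(17.7), array([ 17.,  11., -41.,  25., -22.]))
-0.085 20 8 (np.float64(23.9), array([ 13.,  11., -33.,   4., -24.]))
-0.085 25 -15 (np.float64(5.7), array([ 14.,  11., -53.,  72., -24.]))
-0.085 25 -8 (np.float64(5.1), array([ 10.,  10., -53.,  70., -17.]))
-0.085 25 0 (np.float64(5.3), array([  8.,   9., -53.,  62.,  -9.]))
-0.085 25 8 (np.float64(11.6), array([ 14.,   9., -44.,  20., -12.]))
-0.085 28 -15 (np.float64(2.6), array([  7.,  10., -56.,  89., -22.]))
-0.085 28 -8 None
-0.085 28 0 None
-0.085 28 8 None
-0.085 32 -15 None
-0.085 32 -8 None
-0.085 32 0 None
-0.085 32 8 None
-0.055 20 -15 (np.float64(14.2), array([ 23.,  14., -44.,  48., -32.]))
-0.055 20 -8 (np.float64(14.8), array([ 21.,  13., -43.,  41., -27.]))
-0.055 20 0 (np.float64(17.6),
[... 726 characters left out ...]
t64(15.4), array([ 23.,  13., -43.,  41., -27.]))
-0.04 20 0 (np.float64(17.7), array([ 21.,  12., -41.,  28., -23.]))
-0.04 20 8 (np.float64(22.5), array([ 18.,  12., -35.,   8., -23.]))
-0.04 25 -15 (np.float64(8.0), array([ 20.,  13., -50.,  66., -27.]))
-0.04 25 -8 (np.float64(6.9), array([ 16.,  11., -51.,  66., -20.]))
-0.04 25 0 (np.float64(6.0), array([ 12.,  10., -52.,  64., -11.]))
-0.04 25 8 (np.float64(7.9), array([ 16.,  10., -48.,  36.,  -8.]))
-0.04 28 -15 (np.float64(4.6), array([ 15.,  12., -54.,  81., -25.]))
-0.04 28 -8 (np.float64(3.3), array([  8.,  10., -55.,  89., -16.]))
-0.04 28 0 None
-0.04 28 8 None
-0.04 32 -15 None
-0.04 32 -8 None
-0.04 32 0 None
-0.04 32 8 None
```

The kinematic fit is now exact to within 0.2 mm: a 25° lean is reachable and 30° or more is not. I'll go to a 25° pre-grasp, offset 4 mm towards the robot for clearance from the handle.

```bash
python3 -m creep '[[60,-1,0.2,0.6,0,0,0],[60,-0.5,0.2,0.4,0,0,0],[60,0,0,0,0.8,4,0],[60,0,0,0,0,0,0],[60,0,0,0,0,0,0]]'
python3 -c "
from h import *
v=np.load('v.npy'); go(v,(.011,-.055,.138),25,.10); go(v,(.011,-.055,.138),25,0)"
```

```text
time_s: 7.07
tcp_pos: [0.6004, -0.0351, 0.2331]
eef_rot: [178.5, -26.9, -11.7]
contact_force: [0.5, 0.2, 0.8]
gripper_width: 0.0602
gripper_force: 0.0
t 7.07 tcp [ 0.6004 -0.0351  0.2331] want [ 0.5862 -0.0215  0.2116] units [-0.57  0.54 -0.86] turn [1.69 1.63 0.74] F [0.5 0.2 0.8] w 0.0602
t 7.07 tcp [ 0.6004 -0.0351  0.2331] want [ 0.6276 -0.03    0.121 ] units [ 1.09  0.2  -4.49] turn [1.69 1.63 0.74] F [0.5 0.2 0.8] w 0.0602
```

```bash
python3 -m creep '[[60,-0.57,0.54,0,1.7,1.6,0.7],[60,0,0,-0.86,0,0,0],[60,0,0,0,0,0,0],[60,0,0,0,0,0,0]]' | head -3
python3 -m creep '[[60,0.21,-0.04,-0.45,0,0,0],[60,0.21,-0.04,-0.45,0,0,0],[60,0.21,-0.04,-0.45,0,0,0],[60,0.21,-0.04,-0.45,0,0,0],[60,0,0,0,0,0,0],[60,0,0,0,0,0,0]]'
python3 -c "
from h import *
v=np.load('v.npy'); go(v,(.011,-.055,.138),25,0);print(r.get_state()['joints'].round(1))"
```

```text
time_s: 7.4
tcp_pos: [0.5841, -0.0231, 0.2094]
eef_rot: [179.8, -24.8, -11.6]
time_s: 7.9
tcp_pos: [0.6053, -0.0266, 0.165]
eef_rot: [180.0, -24.7, -11.7]
contact_force: [-0.2, -0.2, -0.5]
gripper_width: 0.06
gripper_force: 0.0
t 7.9 tcp [ 0.6053 -0.0266  0.165 ] want [ 0.6276 -0.03    0.121 ] units [ 0.89 -0.13 -1.76] turn [-0.01 -0.28  0.1 ] F [-0.2 -0.2 -0.5] w 0.06
[ 20.4   4.2 -47.4  37.8 -21.3  24.5]
```

```bash
python3 -m creep '[[60,0.22,-0.03,-0.44,0,-0.2,0],[60,0.22,-0.03,-0.44,0,0,0],[60,0.22,-0.03,-0.44,0,0,0],[60,0.22,-0.03,-0.44,0,0,0],[60,0,0,0,0,0,0],[60,0,0,0,0,0,0]]'
python3 -c "
from h import *
v=np.load('v.npy'); go(v,(.011,-.055,.138),25,0);print(r.get_state()['joints'].round(1))
w=capture('wrist');save(w,'w3');print(proj(w,T(v,(.015,-.055,.137))))"
```

```text
time_s: 8.4
tcp_pos: [0.6272, -0.0305, 0.1217]
eef_rot: [-179.9, -25.0, -11.8]
contact_force: [-0.7, -1.3, 0.1]
gripper_width: 0.06
gripper_force: 0.0
t 8.4 tcp [ 0.6272 -0.0305  0.1217] want [ 0.6276 -0.03    0.121 ] units [ 0.02  0.02 -0.03] turn [-0.06 -0.03  0.21] F [-0.7 -1.3  0.1] w 0.06
[ 10.9   9.  -52.9  62.8 -10.5   6.8]
[[321.52386555 255.53039762]]
```

View pics/w3.png

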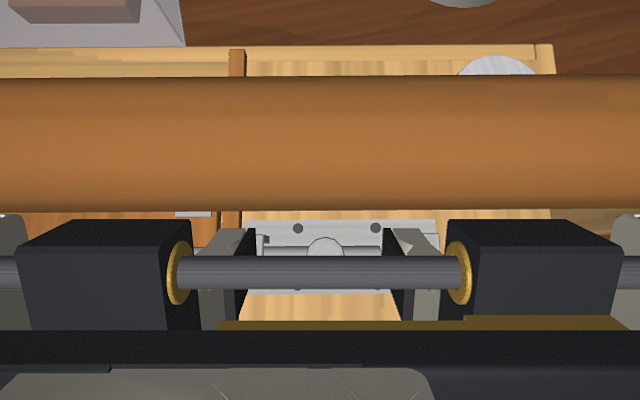

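The knob is between the fingers at (325,246) with no contact. I'll close on it.

```bash
python3 -m creep '[[10,0,0,0,0,0,0],[10,0,0,0,0,0,0],[10,0,0,0,0,0,0],[10,0,0,0,0,0,0],[10,0,0,0,0,0,0],[10,0,0,0,0,0,0]]' 25
```

```text
time_s: 8.95
tcp_pos: [0.6274, -0.0285, 0.1214]
eef_rot: [-179.8, -25.0, -11.7]
contact_force: [0.5, 0.5, -0.3]
gripper_width: 0.0257
gripper_force: 0.0
```

```bash
python3 -m creep '[[10,0,0,0,0,0,0],[10,0,0,0,0,0,0],[10,0,0,0,0,0,0],[10,0,0,0,0,0,0]]'
```

```text
time_s: 9.28
tcp_pos: [0.6273, -0.029, 0.1213]
eef_rot: [-179.9, -24.9, -11.8]
contact_force: [-1.0, -1.8, 2.5]
gripper_width: 0.015
gripper_force: 25.0
```

```bash
python3 -m creep '[[10,-0.04,-0.2,0,0,0,0],[10,-0.04,-0.2,0,0,0,0],[10,-0.04,-0.2,0,0,0,0],[10,-0.04,-0.2,0,0,0,0],[10,-0.03,-0.15,0,0,0,0],[10,0,0,0,0,0,0],[10,0,0,0,0,0,0]]'
```

```text
time_s: 9.87
tcp_pos: [0.6224, -0.0535, 0.1213]
eef_rot: [-179.9, -24.9, -11.8]
contact_force: [-1.7, -1.5, 4.0]
gripper_width: 0.0151
gripper_force: 25.0
```

```bash
python3 -m creep '[[10,-0.02,-0.1,0,0,0,0],[10,-0.02,-0.1,0,0,0,0],[10,-0.01,-0.05,0,0,0,0],[10,0,0,0,0,0,0],[10,0,0,0,0,0,0]]'
```

```text
time_s: 10.28
tcp_pos: [0.6214, -0.0588, 0.1213]
eef_rot: [-179.9, -24.9, -11.7]
contact_force: [-2.3, 1.5, 3.9]
gripper_width: 0.0155
gripper_force: 25.0
```

```bash
python3 -m creep '[[60,0,0,0,0,0,0],[60,0,0,0,0,0,0],[60,0,0,0,0,0,0],[60,0,0,0,0,0,0],[60,0,0,0,0,0,0],[60,0,0,0,0,0,0]]'|head -2
python3 -m creep '[[60,-0.21,0.04,0.45,0,0,0],[60,-0.21,0.04,0.45,0,0,0],[60,-0.21,0.04,0.45,0,0,0],[60,-0.21,0.04,0.45,0,0,0],[60,-0.21,0.04,0.45,0,0,0],[60,-0.21,0.04,0.45,0,0,0],[60,0,0,0,0,0,0],[60,0,0,0,0,0,0]]'
python3 -c "
from h import *
v=np.load('v.npy'); go(v,(-.059,.09,.122),25,.08);go(v,(-.059,.09,.122),25,0);print(r.get_state()['joints'].round(1))"
```

```text
time_s: 10.78
tcp_pos: [0.6213, -0.0588, 0.1211]
time_s: 11.45
tcp_pos: [0.5906, -0.0524, 0.1892]
eef_rot: [-179.8, -25.0, -11.7]
contact_force: [0.1, -0.3, -0.2]
gripper_width: 0.0598
gripper_force: 0.0
t 11.45 tcp [ 0.5906 -0.0524  0.1892] want [0.555  0.1329 0.1775] units [-1.42  7.41 -0.47] turn [-0.17  0.08  0.07] F [ 0.1 -0.3 -0.2] w 0.0598
t 11.45 tcp [ 0.5906 -0.0524  0.1892] want [0.5882 0.1261 0.105 ] units [-0.1   7.14 -3.37] turn [-0.17  0.08  0.07] F [ 0.1 -0.3 -0.2] w 0.0598
[ 19.4   1.1 -45.5  31.1 -24.7  32.6]
```

```bash
python3 - <<'E'
from kin import *
g=np.load('g.npy');v=np.load('v.npy');c,s=np.cos(v[2]),np.sin(v[2])
for x in(-.059,-.108):
  for tilt in(0,8,15):
    t=[np.sin(np.radians(tilt)),0,-np.cos(np.radians(tilt))];tz=np.array([c*t[0],s*t[0],t[2]])
    b=ik(T(v,(x,.09,.124))+.019*tz,tz,g,8);print(x,tilt,None if b is None else (b[0].round(1),b[1].round()))
go(v,(-.059,.09,.124),5,.08);go(v,(-.059,.09,.124),5,0)
E
```

```text
-0.059 0 (np.float64(39.5), array([ 31.,  19., -19.,   0., -52.]))
-0.059 8 (np.float64(30.0), array([ 35.,  15., -28.,   9., -41.]))
-0.059 15 (np.float64(19.8), array([ 37.,  13., -39.,  22., -31.]))
-0.108 0 (np.float64(33.9), array([ 35.,  15., -24.,  -0., -50.]))
-0.108 8 (np.float64(24.3), array([ 39.,  12., -34.,  10., -40.]))
-0.108 15 (np.float64(14.1), array([ 41.,   9., -44.,  24., -30.]))
t 11.45 tcp [ 0.5906 -0.0524  0.1892] want [0.5752 0.1288 0.185 ] units [-0.62  7.25 -0.17] turn [ 3.86 19.67  0.1 ] F [ 0.1 -0.3 -0.2] w 0.0598
t 11.45 tcp [ 0.5906 -0.0524  0.1892] want [0.582  0.1274 0.1053] units [-0.34  7.19 -3.36] turn [ 3.86 19.67  0.1 ] F [ 0.1 -0.3 -0.2] w 0.0598
```

```bash
python3 -m creep '[[60,-0.8,0.9,0,0,0,0],[60,-0.3,0.9,0,0,0,0],[60,0,0.9,0,0,0,0],[60,0,0.9,0,0,0,0],[60,0,0.9,0,1.3,6.5,0],[60,0,0.9,0,1.3,6.5,0],[60,0.2,0.9,0,1.3,6.5,0],[60,0.2,0.9,0,0,0,0]]'|head -3
python3 -m creep '[[60,0,0,0,0,0,0],[60,0,0,0,0,0,0]]' | head -3
python3 -c "
from h import *
v=np.load('v.npy'); go(v,(-.059,.09,.124),5,.0)"
```

```text
time_s: 12.12
tcp_pos: [0.5808, 0.1139, 0.1915]
eef_rot: [179.7, -8.4, -12.0]
time_s: 12.28
tcp_pos: [0.5775, 0.1102, 0.1887]
eef_rot: [179.3, -8.7, -12.0]
t 12.28 tcp [0.5775 0.1102 0.1887] want [0.582  0.1274 0.1053] units [ 0.18  0.69 -3.34] turn [1.4  3.47 0.54] F [ 0.1 -0.6 -0.2] w 0.0601
```

```bash
python3 -m creep '[[60,0,0.69,0,1.4,3.5,0.5],[60,0.02,0,-0.6,0,0,0],[60,0.04,0,-0.6,0,0,0],[60,0.04,0,-0.6,0,0,0],[60,0.04,0,-0.5,0,0,0],[60,0,0,0,0,0,0],[60,0,0,0,0,0,0]]'|head -4
python3 -c "
from h import *
v=np.load('v.npy'); go(v,(-.059,.09,.124),5,.0)
w=capture('wrist');save(w,'w4');print(proj(w,T(v,(-.059,.09,.122))))"
```

```text
time_s: 12.87
tcp_pos: [0.5793, 0.1257, 0.132]
eef_rot: [180.0, -5.0, -11.6]
contact_force: [-0.1, 0.5, -0.1]
t 12.87 tcp [0.5793 0.1257 0.132 ] want [0.582  0.1274 0.1053] units [ 0.11  0.07 -1.07] turn [ 0.   -0.05  0.07] F [-0.1  0.5 -0.1] w 0.0604
[[318.12516819 240.11222749]]
```

View pics/w4.png

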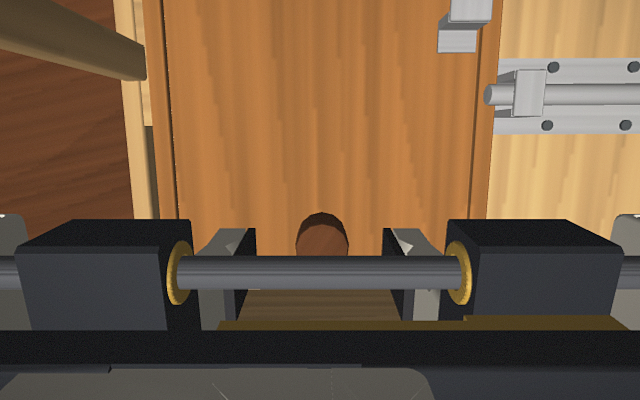

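The lid knob is centred at (322,235), and the rod tip at (487,95) is right of the staple. I'll go down and grip.

```bash
python3 -m creep '[[60,0.06,0.04,-0.55,0,0,0],[60,0.05,0.03,-0.5,0,0,0],[20,0,0,0,0,0,0],[20,0,0,0,0,0,0],[20,0,0,0,0,0,0],[20,0,0,0,0,0,0],[20,0,0,0,0,0,0],[20,0,0,0,0,0,0]]' 25
python3 -m creep '[[20,0,0,0,0,0,0],[20,0,0,0,0,0,0],[20,0,0,0,0,0,0]]'
```

```text
time_s: 13.58
tcp_pos: [0.581, 0.1244, 0.1075]
eef_rot: [179.7, -4.9, -11.6]
contact_force: [-3.4, -29.2, 13.4]
gripper_width: 0.0258
gripper_force: 14.7
time_s: 13.83
tcp_pos: [0.581, 0.1242, 0.1076]
eef_rot: [179.7, -4.9, -11.7]
contact_force: [-4.5, -18.4, 10.2]
gripper_width: 0.0252
gripper_force: 25.0
```

```bash
python3 -m creep '[[20,-0.02,-0.1,0.04,0,0,0],[20,0,0,0,0,0,0]]'
python3 -m creep '[[20,-0.29,0.06,0,0,0,0],[20,-0.29,0.06,0,0,0,0],[20,-0.29,0.06,0,0,0,0],[20,-0.29,0.06,0,0,0,0],[20,-0.29,0.06,0,0,0,0],[20,0,0,0,0,0,0]]'
```

```text
time_s: 14.0
tcp_pos: [0.581, 0.124, 0.1078]
eef_rot: [179.9, -4.9, -11.7]
contact_force: [-2.8, -9.1, 1.2]
gripper_width: 0.0258
gripper_force: 25.0
time_s: 14.5
tcp_pos: [0.5438, 0.1315, 0.1077]
eef_rot: [179.9, -4.9, -11.6]
contact_force: [-3.9, -9.6, 3.3]
gripper_width: 0.0255
gripper_force: 25.0
```

```bash
python3 -m creep '[[20,-0.15,0.03,0,0,0,0],[20,-0.1,0.02,0,0,0,0],[20,-0.05,0.01,0,0,0,0],[20,0,0,0,0,0,0]]'
python3 -m creep '[[20,-0.05,0.01,0,0,0,0],[20,0,0,0,0,0,0],[20,0,0,0,0,0,0]]'
```

```text
time_s: 14.83
tcp_pos: [0.537, 0.1329, 0.1077]
eef_rot: [179.9, -4.9, -11.6]
contact_force: [-1.1, -9.6, 2.8]
gripper_width: 0.0259
gripper_force: 25.0
time_s: 15.08
tcp_pos: [0.5369, 0.133, 0.1078]
eef_rot: [179.9, -5.0, -11.6]
contact_force: [4.4, -14.0, -1.7]
gripper_width: 0.0251
gripper_force: 25.0
```

```bash
python3 -m creep '[[20,-0.1,0.02,0,0,0,0],[20,0,0,0,0,0,0],[20,0,0,0,0,0,0]]'
python3 -m creep '[[60,0,0,0,0,0,0],[60,0,0,0,0,0,0],[60,0,0,0,0,0,0],[60,0,0,0,0,0,0],[60,0,0,0,0,0,0],[60,0,0,0,0,0,0]]'
python3 -m creep '[[60,0,0,0.7,0,0,0],[60,0,0,0.7,0,0,0],[60,0,0,0.7,0,0,0],[60,0,0,0.7,0,0,0],[60,0,0,0.5,0,0,0],[60,0,0,0,0,0,0],[60,0,0,0,0,0,0]]'
python3 - <<'E'
from h import *
v=np.load('v.npy'); go(v,(.011,-.0845,.138),25,.10)
w=capture('wrist');save(w,'w5');print(proj(w,np.array([T(v,X) for X in[(-.105,.09,.135),(.015,-.002,.101),(-.001,.0174,.114)]])).round())
E
```

```text
time_s: 15.33
tcp_pos: [0.5364, 0.1331, 0.108]
eef_rot: [179.9, -5.2, -11.6]
contact_force: [18.1, -21.5, -10.1]
gripper_width: 0.0253
gripper_force: 25.0
time_s: 15.83
tcp_pos: [0.5351, 0.1367, 0.108]
eef_rot: [-179.8, -5.1, -11.6]
contact_force: [0.6, 0.1, -0.6]
gripper_width: 0.058
gripper_force: 0.0
time_s: 16.42
tcp_pos: [0.5353, 0.1367, 0.1909]
eef_rot: [-179.8, -5.1, -11.6]
contact_force: [0.7, -0.6, -0.3]
gripper_width: 0.06
gripper_force: 0.0
t 16.42 tcp [0.5353 0.1367 0.1909] want [ 0.5803 -0.0504  0.2116] units [ 1.8  -7.48  0.83] turn [ -4.2  -19.45  -0.02] F [ 0.7 -0.6 -0.3] w 0.06
[[322. 219.]
 [459.  33.]
 [434.  54.]]
```

View pics/w5.png

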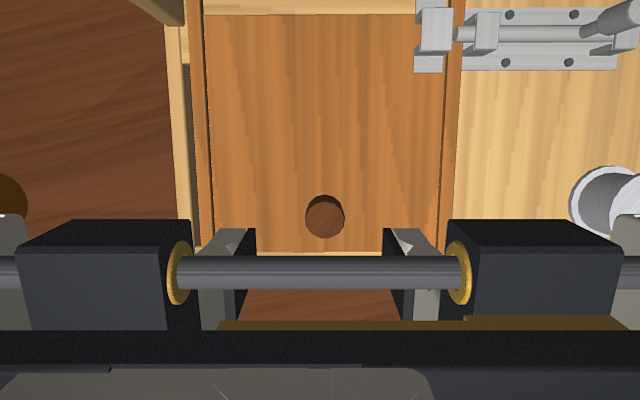

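The lid is shut, with its knob at (325,216) where predicted. The staple at (432,40) lines up with the rod tip at (460,33). I'll go back to the bolt.

```bash
python3 -m creep '[[60,0,-0.9,0.4,-1.4,-6.5,0],[60,0,-0.9,0.4,-1.4,-6.5,0],[60,0,-0.9,0.1,-1.4,-6.5,0],[60,0.3,-0.9,0,0,0,0],[60,0.3,-0.9,0,0,0,0],[60,0.3,-0.9,0,0,0,0],[60,0.3,-0.9,0,0,0,0],[60,0.3,-0.9,0,0,0,0]]'|head -3
python3 -m creep '[[60,0,0,0,0,0,0],[60,0,0,0,0,0,0]]' | head -3
python3 -c "
from h import *
v=np.load('v.npy'); go(v,(.011,-.0845,.138),25,.10)"
```

```text
time_s: 17.13
tcp_pos: [0.5738, -0.0423, 0.212]
eef_rot: [179.7, -23.6, -11.7]
time_s: 17.3
tcp_pos: [0.5738, -0.0423, 0.2119]
eef_rot: [179.7, -23.6, -11.8]
t 17.3 tcp [ 0.5738 -0.0423  0.2119] want [ 0.5803 -0.0504  0.2116] units [ 0.26 -0.32 -0.01] turn [-0.04 -1.42  0.36] F [-0.   0.4  0.3] w 0.0598
```

```bash
python3 -m creep '[[60,0.26,-0.32,0,0,-1.4,0.3],[60,0,0,0,0,0,0],[60,0.21,-0.04,-0.45,0,0,0],[60,0.21,-0.04,-0.45,0,0,0],[60,0.21,-0.04,-0.45,0,0,0],[60,0.21,-0.04,-0.45,0,0,0],[60,0,0,0,0,0,0],[60,0,0,0,0,0,0]]'|head -4
python3 -c "
from h import *
v=np.load('v.npy'); go(v,(.011,-.0845,.138),25)"
```

```text
time_s: 17.97
tcp_pos: [0.601, -0.0531, 0.1672]
eef_rot: [180.0, -24.9, -11.5]
contact_force: [0.1, -0.3, 0.5]
t 17.97 tcp [ 0.601  -0.0531  0.1672] want [ 0.6217 -0.0589  0.121 ] units [ 0.83 -0.23 -1.85] turn [ 0.   -0.06 -0.08] F [ 0.1 -0.3  0.5] w 0.0603
```

```bash
python3 -m creep '[[60,0.21,-0.06,-0.46,0,0,0],[60,0.21,-0.06,-0.46,0,0,0],[60,0.21,-0.06,-0.46,0,0,0],[60,0.2,-0.05,-0.46,0,0,0],[60,0,0,0,0,0,0],[60,0,0,0,0,0,0]]'
python3 -m creep '[[10,0,0,0,0,0,0],[10,0,0,0,0,0,0],[10,0,0,0,0,0,0],[10,0,0,0,0,0,0],[10,0,0,0,0,0,0],[10,0,0,0,0,0,0],[10,0,0,0,0,0,0],[10,0,0,0,0,0,0]]' 25
python3 -m creep '[[10,0,0,0,0,0,0],[10,0,0,0,0,0,0]]'
```

```text
time_s: 18.47
tcp_pos: [0.622, -0.0607, 0.1235]
eef_rot: [180.0, -25.1, -11.6]
contact_force: [0.1, -1.2, -0.5]
gripper_width: 0.0599
gripper_force: 0.0
time_s: 19.13
tcp_pos: [0.6225, -0.059, 0.1234]
eef_rot: [-179.9, -25.1, -11.5]
contact_force: [-0.3, 0.3, 0.6]
gripper_width: 0.0153
gripper_force: 25.0
time_s: 19.3
tcp_pos: [0.6226, -0.059, 0.1234]
eef_rot: [-179.9, -25.1, -11.5]
contact_force: [-0.9, 0.3, 1.4]
gripper_width: 0.0151
gripper_force: 25.0
```

```bash
python3 -m creep '[[10,0.05,0.24,0,0,0,0],[10,0.05,0.24,0,0,0,0],[10,0.05,0.24,0,0,0,0],[10,0.05,0.24,0,0,0,0],[10,0.05,0.24,0,0,0,0],[10,0.05,0.24,0,0,0,0],[10,0,0,0,0,0,0],[10,0,0,0,0,0,0]]'
```

```text
time_s: 19.97
tcp_pos: [0.6302, -0.0215, 0.1233]
eef_rot: [-179.9, -25.1, -11.4]
contact_force: [-4.6, 2.5, 2.5]
gripper_width: 0.0154
gripper_force: 25.0
```

```bash
python3 -m creep '[[10,0.03,0.15,0,0,0,0],[10,0.02,0.12,0,0,0,0],[10,0,0,0,0,0,0]]'
python3 -m creep '[[10,0.02,0.1,0,0,0,0],[10,0,0,0,0,0,0],[10,0,0,0,0,0,0]]'
```

```text
time_s: 20.22
tcp_pos: [0.6306, -0.0186, 0.1233]
eef_rot: [179.9, -25.1, -11.7]
contact_force: [-4.1, -8.4, 5.8]
gripper_width: 0.0153
gripper_force: 25.0
time_s: 20.47
tcp_pos: [0.6306, -0.0186, 0.1233]
eef_rot: [179.7, -25.1, -11.9]
contact_force: [-4.2, -15.3, 7.9]
gripper_width: 0.0152
gripper_force: 25.0
```

Motion stopped firmly after 41 mm with 15 N of resistance. I'll release, back off and check the tip.

```bash
python3 -m creep '[[60,0,-0.1,0,0,0,0],[60,0,0,0,0,0,0],[60,0,0,0,0,0,0],[60,0,0,0,0,0,0],[60,0,0,0,0,0,0],[60,0,0,0,0,0,0]]'
python3 -m creep '[[60,-0.21,0.04,0.45,0,0,0],[60,-0.21,0.04,0.45,0,0,0],[60,-0.21,0.04,0.45,0,0,0],[60,-0.21,0.04,0.45,0,0,0],[60,-0.21,0.04,0.45,0,0,0],[60,-0.21,0.04,0.45,0,0,0],[60,-0.21,0.04,0.45,0,0,0],[60,-0.21,0.04,0.45,0,0,0]]'|head -3
python3 -m creep '[[60,-1,0,0.6,0,0,0],[60,-1,0.5,0.6,0,0,0],[60,-1,0.5,0.6,0,0,0],[60,-1,0.5,0.3,0,0,0],[60,-0.5,0,0.3,0,0,0],[60,0,0,0,0,0,0],[60,0,0,0,0,0,0]]'
python3 - <<'E'
from h import *
v=np.load('v.npy')
w=capture('wrist');P=lambda X:proj(w,T(v,X))[0].round()
print('tip at 41,45',P((.015,.039,.101)),P((.015,.043,.101)),'knob 41,45',P((.015,-.044,.149)),P((.015,-.04,.149)),'lidknob',P((-.105,.09,.135)),P((-.102,.09,.135)))
u,t=P((.015,.02,.11)).astype(int);x0=max(u-110,0);y0=max(t-70,0)
print(x0,y0);cv2.imwrite('pics/c6.png',cv2.resize(w['frame'][y0:y0+140,x0:x0+190,::-1],None,fx=4,fy=4,interpolation=cv2.INTER_CUBIC))
E
```

```text
time_s: 20.97
tcp_pos: [0.6319, -0.0159, 0.1232]
eef_rot: [-179.9, -25.1, -11.5]
contact_force: [-0.4, -0.9, -0.4]
gripper_width: 0.0496
gripper_force: 0.0
time_s: 21.63
tcp_pos: [0.5894, -0.0078, 0.2138]
eef_rot: [-179.9, -25.1, -11.5]
time_s: 22.22
tcp_pos: [0.4772, 0.0301, 0.2741]
eef_rot: [-179.8, -25.2, -11.5]
contact_force: [0.4, 0.8, -0.4]
gripper_width: 0.0602
gripper_force: 0.0
tip at 41,45 [259. 100.] [255. 100.] knob 41,45 [341.  78.] [337.  78.] lidknob [190. 211.] [190. 208.]
166 27
```

View pics/c6.png

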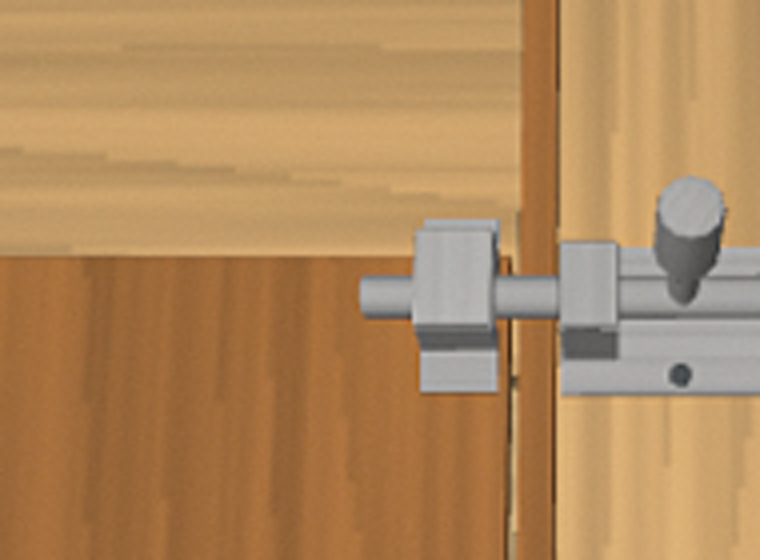

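The tip is at column 256, against a predicted 255 for fully home and 259 at 41 mm. It sticks out about 15 mm past the staple, and the knob also matches the home position. I'll hand in.

```bash
python3 -c "
from h import *
print(r.get_state()['contact_force'].round(1),close_job())"
```

```text
the job is handed in; nothing more can be done
[0.1 0.1 0.1] None
```

I drew the bolt back, slid the lid shut and shot the bolt home through the staple; the last picture shows its tip about 15 mm out the far side, and I handed the job in at about 22 s with the gripper clear, though the hand-in returned no verdict.

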